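# Crack open a sealed desiccator and hold the lid ajar

## Robot

A 6-joint arm with a two-finger parallel gripper is mounted at the origin on a cart in front of the work surface, level with it; the furniture and walls round the work are solid. World frame = base frame: x ahead of the robot, y to its left, z up, the work surface at z = 0. Lengths are in m, angles in degrees, forces in N, time in s.
With the tool pointing down it reaches from about 0.375 to 0.9 m from the base axis. Payload 3.1 kg.
Tool frame: the origin (TCP) lies midway between the tips of the shut fingers; the grasp point (between the pads) lies 19 mm behind it; z points along the fingers, y is the direction in which the jaws open and shut (so a half turn about z gives the same grasp; the last joint's range is limited). The gripper opens to 87 mm and grips with 3 to 60 N. Pads are 19 mm wide; open, the fingers measure 117 mm over their backs; the gripper's body (75 mm by 190 mm) begins 51 mm behind the grasp point.
Start: joints at [64.83, 30.224, 82.088, -0, 67.689, -10.227], TCP at [0.161, 0.604, 0.223] pointing down, gripper open.
Joint ranges: [-176.69, 176.69], [-43.24, 126.21], [12.49, 139.97], [-82, 262], [0, 151.66], [-163.58, 163.58]. Speed limits (degrees/s): [159.86, 159.86, 180, 180, 180, 180].

## Interface

Orientations are given as a 3x3 rotation matrix whose columns are the frame's x, y, z axes.
In Python, from rig import bot, capture, get_calibration gives the robot as it stands.
- The arm moves only by the tool play_rows, never from a script. Its arguments are lists of equal length, an entry for each row: "fingers": the closure in counts, from 0 (fully open) to 255 (shut); "linear": the shift along the tool's x, y, z in mm, a list of three; "rot": the turn, a rotation vector about the tool's x, y, z in degrees, a list of three. A call has 1 to 20 rows; each row is the pose to reach, as a shift and turn from the pose commanded when the call began, along the tool's axes at that moment; what a row does not reach only later rows make up. A row lasts 1/10 s, in which the tool goes at most 50 mm and 8.59 degrees, less where a joint would pass 70% of its speed; a pose out of reach is approached as far as the arm can. A call with a gripper value outside its range is refused whole. The fingers move at their own pace and stop on an object; the grip force is fixed at half the most. Time passes only in rows, so rows that repeat a pose let the fingers close. It gives the time, the measured TCP pose, the force and the opening at its end, in the units of the state.
- bot.read_state(): the state, without advancing time (a new reading comes with each control period).
- capture(name): name is "scene" or "side" or "wrist"; returns the picture (400x640x3 uint8, red, green, blue); there is no depth.
- get_calibration(name): a dict with "vfov" (degrees; the focal length in pixels is half the picture's height over the tangent of half this angle, whatever the lens; pixels are square), "cx", "cy" (the principal point, pixels), "camera_from_world" (4x4, takes a point from world to camera coordinates). Camera axes: x right, y down, z forward; pixel columns grow to the right and rows downward; lengths in m; the calibration is good to about 2 mm. A picture is of the moment at which its call begins: read the wrist's pose just before it. get_calibration takes no time and is no camera call; for the wrist camera it gives the pose at the moment of the call.
- bot.hand_in(): hands the job in, once; it reports no verdict.
The state is a dict: "time_s": time; "joint_positions": joint angles; "qvel": joint speeds; "tau": joint torques, N m; "position": TCP position; "tcp_rot": TCP orientation; "force": force on the tool from outside, world axes, zero at the start; "moment": the same for the moment, N m; "opening": opening from 0.0 (shut) to 1.0 (fully open).
Only numpy, scipy, OpenCV 4.12 (cv2) and the standard library are available. Lean on these libraries where they do the work, as an engineer would, in place of code of your own. Each camera call takes 0.05 s, during which the arm holds its last target.

## Task

Let the air into the sealed desiccator box gently: turn the black wing knob of its latch counter-clockwise (seen from above) until it clicks over and the steel tongue is clear of the lid. Then take the lid by its round knob, pull it free of the sticky gasket without letting it fly open, and keep holding it by that knob, still, with the lid's front edge about 3 cm above the gasket: the program finishes while holding. Leave the other things on the table where they are.

Things in the scene. Friction and masses are not known exactly. Their poses are not given: they have to be found in the camera images.
- desiccator: White rectangular box, fixed to the table, 190 (its x) x 240 (its y) mm, with a clear grey-framed lid whose top is 100 mm above the table; a petri dish is seen inside. Origin: centre of its underside on the table. Its -x axis points out of the front wall (towards the robot, where the latch is), +y to the robot's left, z up; only its place and yaw vary.
- latch (a joint): Turn-latch on a bracket at the front left of the box, upright axis. 0: steel tongue points to the box's +x, over a steel lug of the lid (locked, the lid lifts 2 mm at most); grows counter-clockwise seen from above, swinging the tongue to +y; stop at 1.2 rad. It starts between 0 and 0.2. A sprung detent resists between about 0.35 and 0.65 rad (about 0.15 N m at most), then snaps on to about 0.95; clicked over and clear of the lug beyond 0.9. It stays where it is left.
- latch_grip (a point): Middle of the latch's black wing knob, on its turning axis, 125 mm above the table: an upright flat bar 12 mm thick, 46 mm long and 28 mm high (111 to 139 mm above the table); at latch angle 0 its length lies along the box's x, and it turns with the latch. Just beneath it is the tongue (6 mm thick). The point's x axis runs along the bar.
- lid_grip (a point): Middle of the head of the black round knob on top of the lid, near its front edge: a head 30 mm in diameter and 24 mm high on a neck 18 mm in diameter and 8 mm high. The point lies 20 mm above the lid's top face; 120 mm above the table when shut. Axes as those of the lid: x from the front edge to the hinge, y along the hinge, z out of the lid's top.
- lid_hinge (a point): A point on the lid's hinge line, which lies along the box's y axis at the far upper edge of the box, 94 mm above the table, 161 mm behind the knob and 200 mm behind the lid's front edge.
- lid_front (a point): Middle of the lower front edge of the lid, resting on the gasket 88 mm above the table when shut; about 200 mm from the hinge line, so it rises about 20 mm for each 0.1 rad.
- lid (a joint): Lid hinge: 0 shut, grows as the front edge rises. The lid weighs about 0.4 kg and falls when let go. The sticky gasket holds it with about 16 N at the knob, the peak coming in the first 5 mm of rise; past that it gives way suddenly. Once broken free and let go it sinks until it hangs on the gasket again at about 0.06 rad.
- marker: Bystander: felt marker, 17 x 135 x 16 mm, lying in front of the box. Origin: underside.
- forceps: Bystander: steel forceps, 16 x 133 x 10 mm, lying in front of the box. Origin: underside.
- coverslip_box: Bystander: small square box with a lid, 33 x 33 x 16 mm, left of the box. Origin: underside.
- dish_open: Bystander: open petri dish, 92 mm across, 16 mm high, left of the box. Origin: underside.
- beaker: Bystander: small clear beaker, 56 mm across, 70 mm high, at the right. Origin: underside.
- lab_book: Bystander: notebook, 148 x 109 x 14 mm, far right. Origin: underside.

How it is judged:
By the outcome, as a careful person would: the job done as asked, in the order asked, and still so for the second after the job is handed in, while the arm keeps its last pose, push and grip.
It also fails if it takes over 48 s, if anything falls off the work surface, if the arm or the gripper's body presses on something with over 40 N, if the wrist force passes 120 N, or if a joint passes its speed limit or range.

## Working session

There is one attempt and no reset: what is moved stays moved. The work goes in short steps, Python scripts to look and compute and a tool call to move; the robot and the scene stay as the last step left them, time stands still between calls to the robot, and variables do not carry over. Pictures are saved under pics/ and viewed, and the job is handed in when it is done.

Besides the shell and the picture viewer there is one more tool, called as a command line: name --argument value ..., lists and objects as JSON in quotes. play_rows: Moves the arm, as the interface text tells. Its arguments: {"type":"object","properties":{"fingers":{"type":"array"},"linear":{"type":"array"},"rot":{"type":"array"}},"required":["fingers","linear","rot"]}

```bash
ls; mkdir -p pics; python3 - <<'E'
from rig import bot,capture,get_calibration
import cv2
s=bot.read_state(); print(s['time_s'],s['position'],s['tcp_rot'],s['force'],s['opening'])
for n in("scene","side","wrist"):
    cv2.imwrite(f"pics/{n}0.png",capture(n)[:,:,::-1]); print(n,get_calibration(n))
E
```

```text
pics
0.0 [0.16079429 0.6031981  0.22158543] [[-9.66193153e-01  2.57817693e-01 -9.10032041e-04]
 [ 2.57819026e-01  9.66191248e-01 -1.95509661e-03]
 [ 3.75206495e-04 -2.12362453e-03 -9.99997675e-01]] [-0.19039317  0.15263858  0.20490598] 0.9998170456524703
scene {'vfov': 42.44977015291328, 'cx': 315.50953061824777, 'cy': 192.6946192433149, 'camera_from_world': array([[-0.84678495, -0.53166312,  0.01701713,  0.4719232 ],
       [-0.4061083 ,  0.62548887, -0.66621297,  0.30349052],
       [ 0.34355684, -0.57104991, -0.74556737,  1.35621513],
       [ 0.        ,  0.        ,  0.        ,  1.        ]])}
side {'vfov': 45.05269352696489, 'cx': 322.32290034417105, 'cy': 202.7795943591258, 'camera_from_world': array([[-0.40950067, -0.91212665,  0.0182804 ,  0.20785994],
       [-0.69684908,  0.2997933 , -0.65155609,  0.48375422],
       [ 0.58882133, -0.27955133, -0.75838018,  1.1178937 ],
       [ 0.        ,  0.        ,  0.        ,  1.        ]])}
wrist {'vfov': 61.63994764020978, 'cx': 317.25598203826127, 'cy': 197.74239512432428, 'camera_from_world': array([[ 0.25797582,  0.9661454 , -0.00339571, -0.62243964],
       [ 0.9344533 , -0.24861756,  0.2549242 , -0.03075385],
       [ 0.24544961, -0.06893741, -0.96695508,  0.39166132],
       [ 0.        ,  0.        ,  0.        ,  1.        ]])}
```

View pics/scene0.png

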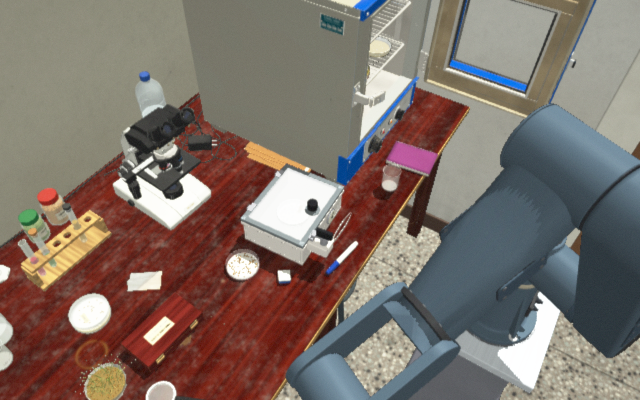

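View pics/side0.png

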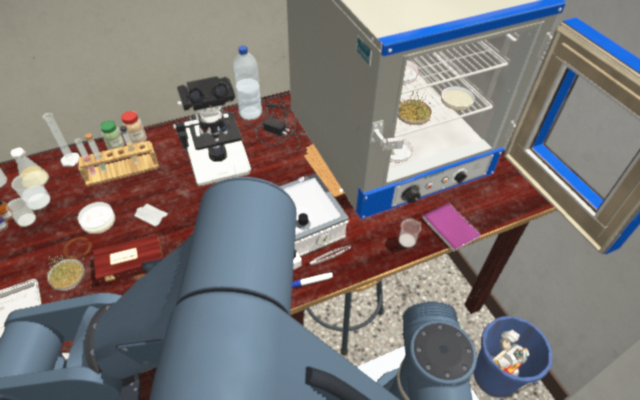

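View pics/wrist0.png

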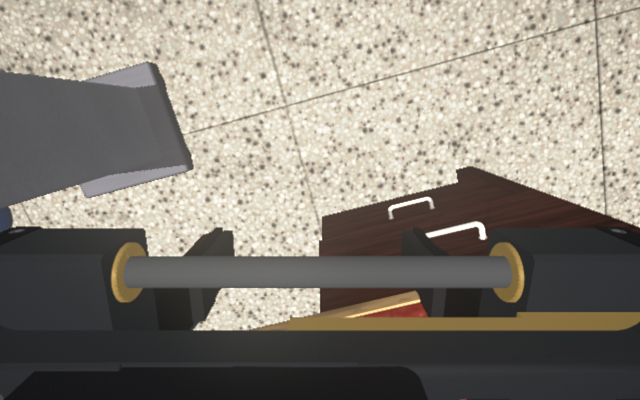

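The scene view shows the box near (293,213), with the lid knob at (312,206) and the latch at (324,236). The side view shows the lid knob at (302,220), and the arm hides the latch. I'll zoom in on both.

```bash
python3 - <<'E'
import cv2
a=cv2.imread('pics/scene0.png')[155:285,215:375]; cv2.imwrite('pics/s0z.png',cv2.resize(a,None,fx=5,fy=4.6,interpolation=cv2.INTER_CUBIC)[:600,:800])
a=cv2.imread('pics/scene0.png')[155:275,225:385]; cv2.imwrite('pics/s0z.png',cv2.resize(a,None,fx=5,fy=5,interpolation=cv2.INTER_CUBIC))
a=cv2.imread('pics/side0.png')[170:290,270:370]; cv2.imwrite('pics/d0z.png',cv2.resize(a,None,fx=5,fy=5,interpolation=cv2.INTER_CUBIC))
E
```

```text
(no output)
```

View pics/s0z.png

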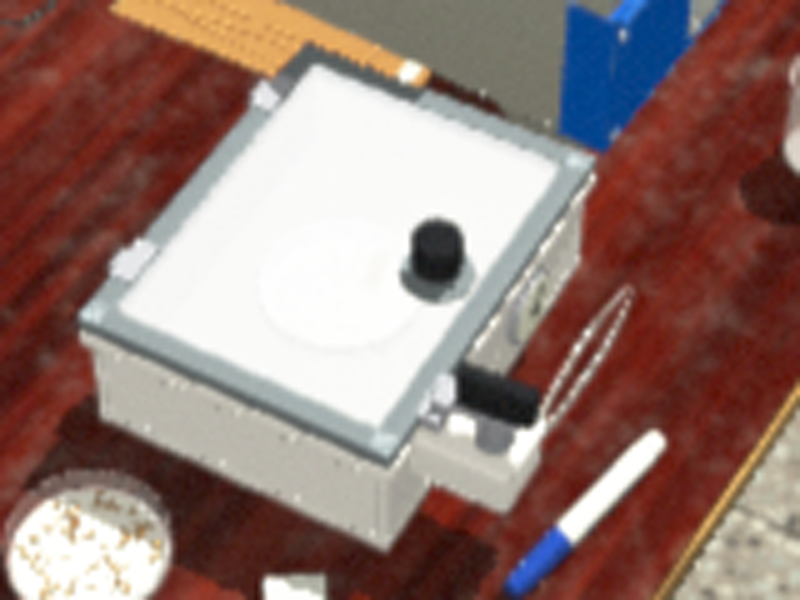

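View pics/d0z.png

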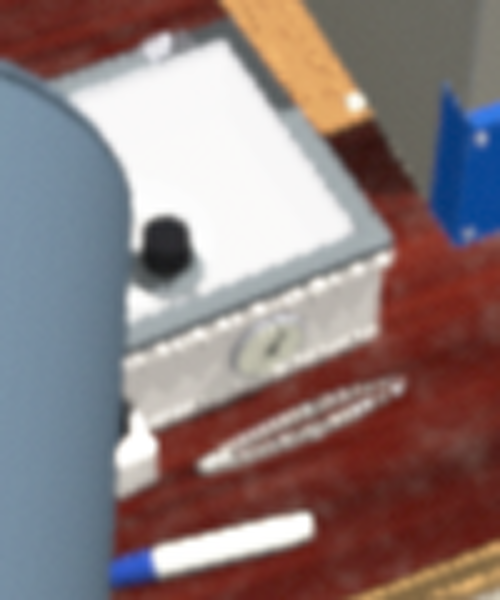

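```bash
cat > h.py <<'E'
import numpy as np
from rig import bot,capture,get_calibration
def ray(n,uv,c=None):
    c=c or get_calibration(n); f=200/np.tan(np.radians(c['vfov'])/2)
    T=np.array(c['camera_from_world']);R=T[:3,:3];o=-R.T@T[:3,3]
    d=R.T@np.array([(uv[0]-c['cx'])/f,(uv[1]-c['cy'])/f,1]);return o,d
def plane(n,uv,z,c=None):
    o,d=ray(n,uv,c);return o+d*(z-o[2])/d[2]
def proj(n,p,c=None):
    c=c or get_calibration(n); f=200/np.tan(np.radians(c['vfov'])/2)
    T=np.array(c['camera_from_world']);q=T[:3,:3]@p+T[:3,3];return f*q[0]/q[2]+c['cx'],f*q[1]/q[2]+c['cy']
E
python3 - <<'E'
from h import *
Z=lambda u,v:(225+u/5,155+v/5)
for n,p,z in [("fl",(385,460),.1),("fr",(595,170),.1),("bl",(82,325),.1),("br",(312,48),.1),("knob",(437,250),.12),("latchmid",(497,393),.125),("lend1",(460,368),.139),("lend2",(537,390),.139)]:
    print(n,plane("scene",Z(*p),z).round(4))
D=lambda u,v:(270+u/5,170+v/5)
print("knob side",plane("side",D(166,246),.12)," fr",plane("side",D(392,258),.1))
E
```

```text
fl [0.4942 0.1705 0.1   ]
fr [ 0.5046 -0.0682  0.1   ]
bl [0.6833 0.1845 0.1   ]
br [ 0.6981 -0.0612  0.1   ]
knob [0.54   0.0476 0.12  ]
latchmid [0.4585 0.1175 0.125 ]
lend1 [0.4781 0.1233 0.139 ]
lend2 [0.4368 0.1138 0.139 ]
knob side [0.53720093 0.04694042 0.12      ]  fr [ 0.49391499 -0.07207262  0.1       ]
```

```bash
cat >> h.py <<'E'
from scipy.spatial.transform import Rotation as Ro
def goal(p,yaw,tilt=0):
    """p world TCP, tool y at world angle yaw(deg), tool down; gives shift mm and rotvec deg in tool axes"""
    s=bot.read_state();R=np.array(s['tcp_rot']);a=np.radians(yaw)
    y=np.array([np.cos(a),np.sin(a),0]);z=np.array([0,0,-1.]);x=np.cross(y,z)
    G=np.stack([x,y,z],1)
    if tilt: G=Ro.from_rotvec(np.radians(tilt)*y).as_matrix()@G
    print('shift',((R.T@(np.array(p)-s['position']))*1000).round(1),'rot',np.degrees(Ro.from_matrix(R.T@G).as_rotvec()).round(2))
def st():
    s=bot.read_state();print(s['time_s'],'p',s['position'].round(4),'yaw',np.degrees(np.arctan2(s['tcp_rot'][1][1],s['tcp_rot'][0][1])).round(2),'F',np.round(s['force'],1),'M',np.round(s['moment'],2),'op',round(s['opening'],3),'j',np.round(s['joint_positions'],1))
E
python3 -c "
from h import *
o,d=ray('wrist',(317,198));s=bot.read_state();print(np.array(s['tcp_rot']).T@(o-s['position']))
goal((.42,.10,.26),103)"
```

```text
[ 0.06994539 -0.00094267 -0.16265015]
shift [-380.1 -419.6  -37.6] rot [ -0.09  -0.04 -27.94]
```

play_rows --fingers '[0,0,0,0,0,0,0,0,0,0,0,0,0,0,0,0]' --linear '[[-30,-33,-3],[-60,-66,-6],[-90,-99,-9],[-120,-132,-12],[-150,-165,-15],[-180,-198,-18],[-210,-231,-21],[-240,-264,-24],[-270,-297,-27],[-300,-330,-30],[-330,-363,-33],[-360,-396,-36],[-380,-420,-38],[-380,-420,-38],[-380,-420,-38],[-380,-420,-38]]' --rot '[[0,0,-2],[0,0,-4],[0,0,-6],[0,0,-8],[0,0,-10],[0,0,-12],[0,0,-14],[0,0,-16],[0,0,-18],[0,0,-20],[0,0,-22],[0,0,-24],[0,0,-26],[0,0,-28],[0,0,-28],[0,0,-28]]'

```text
time_s: 1.75
position: [0.4195, 0.1002, 0.2603]
tcp_rot: [[-0.974, -0.225, -0.001], [-0.225, 0.974, 0.0], [0.001, 0.0, -1.0]]
force: [0.7, -0.0, -1.1]
opening: 0.999
```

```bash
python3 - <<'E'
from h import *
import cv2,pickle
st()
c=get_calibration('wrist');im=capture('wrist')
cv2.imwrite("pics/w1.png",im[:,:,::-1]);pickle.dump(c,open('c1.pkl','wb'))
E
```

```text
1.75 p [0.4195 0.1002 0.2603] yaw 103.01 F [ 0.7 -0.  -1.1] M [ 0.01  0.04 -0.05] op 0.999 j [  -1.5   12.1  105.6    0.    62.3 -104.5]
```

View pics/w1.png

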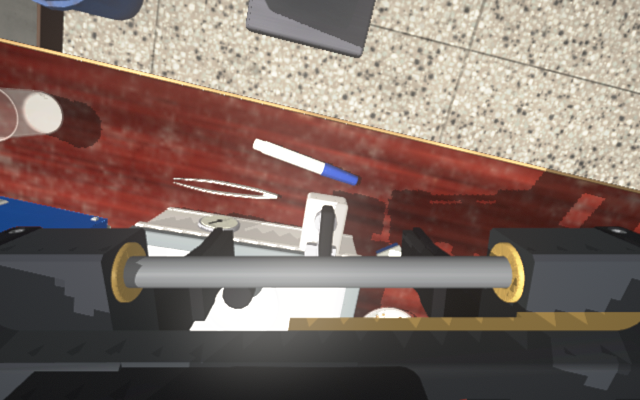

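The wrist view shows the latch bar upright in the picture near (326,228), with its front end at (325,207) and its rear end near (328,254). The marker and forceps lie in front of it. I'll zoom in to measure it.

```bash
python3 - <<'E'
import cv2
a=cv2.imread('pics/w1.png')[185:265,270:380]; cv2.imwrite('pics/w1z.png',cv2.resize(a,None,fx=7,fy=7,interpolation=cv2.INTER_CUBIC))
E
```

```text
(no output)
```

View pics/w1z.png

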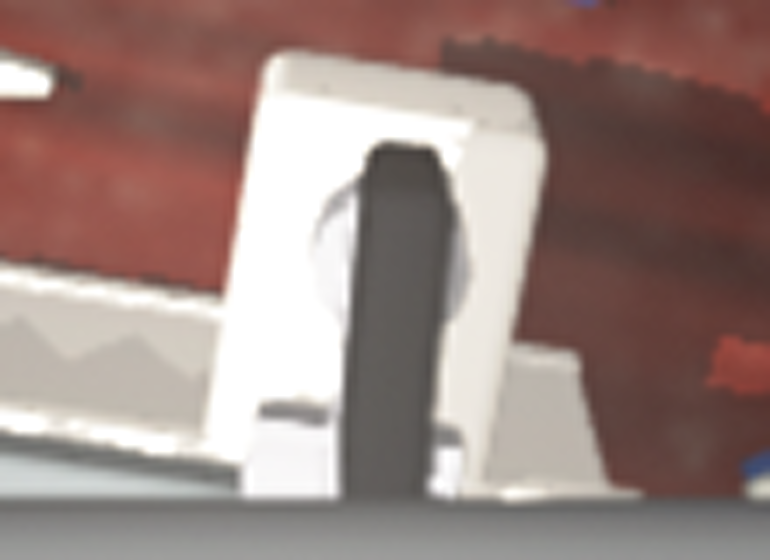

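```bash
python3 - <<'E'
from h import *
import pickle
c=pickle.load(open('c1.pkl','rb'))
P=lambda u,v,z:plane('wrist',(270+u/7,185+v/7),z,c)
a=P(405,198,.139);b=P(388,490,.139);d=(b-a)/np.linalg.norm(b-a)
print(a,b,np.degrees(np.arctan2(d[1],d[0])),a+d*.023)
for z in(.1,.105):print('disc',P(392,255,z))
for p,z in[((285,95),.1),((470,125),.1),((200,455),.1)]:print(P(*p,z))
print('knob',plane('wrist',(238,295),.12,c))
goal((.457,.118,.22),103)
E
```

```text
[0.4355995  0.11249927 0.139     ] [0.47502354 0.11964906 0.139     ] 10.279208350371201 [0.45823035 0.11660351 0.139     ]
disc [0.45602109 0.11660487 0.1       ]
disc [0.45439889 0.11609853 0.105     ]
[0.43611381 0.09620755 0.1       ]
[0.43447822 0.12293179 0.1       ]
[0.49285499 0.09608821 0.1       ]
knob [0.54589343 0.04599313 0.12      ]
shift [-40.6   8.6  40.4] rot [ 0.02 -0.04  0.06]
```

```bash
python3 -c "
from h import *
goal((.458,.117,.117),101.5)"
```

```text
shift [-41.4   7.3 143.4] rot [ 0.02 -0.04  1.56]
```

play_rows --fingers '[0,0,0,0,0,0,0,0,0,0,0,0]' --linear '[[-20,4,10],[-41,7,25],[-41,7,45],[-41,7,65],[-41,7,85],[-41,7,100],[-41,7,112],[-41,7,122],[-41,7,132],[-41,7,139],[-41,7,143],[-41,7,143]]' --rot '[[0,0,1.5],[0,0,1.5],[0,0,1.5],[0,0,1.5],[0,0,1.5],[0,0,1.5],[0,0,1.5],[0,0,1.5],[0,0,1.5],[0,0,1.5],[0,0,1.5],[0,0,1.5]]'

```text
time_s: 3.0
position: [0.4581, 0.1162, 0.1172]
tcp_rot: [[-0.98, -0.2, -0.001], [-0.2, 0.98, 0.0], [0.001, 0.0, -1.0]]
force: [-0.7, -0.3, 1.0]
opening: 0.995
```

```bash
python3 - <<'E'
from h import *
import cv2,pickle
st()
im=capture('wrist');cv2.imwrite("pics/w2.png",im[:,:,::-1])
a=capture('scene')[155:275,225:385,::-1];cv2.imwrite("pics/s2.png",cv2.resize(a,None,fx=5,fy=5,interpolation=cv2.INTER_CUBIC))
E
```

```text
3.0 p [0.4581 0.1162 0.1172] yaw 101.56 F [-0.7 -0.3  1. ] M [ 0.04 -0.    0.02] op 0.995 j [   0.6   28.7  109.3    0.    42.1 -100.9]
```

View pics/w2.png

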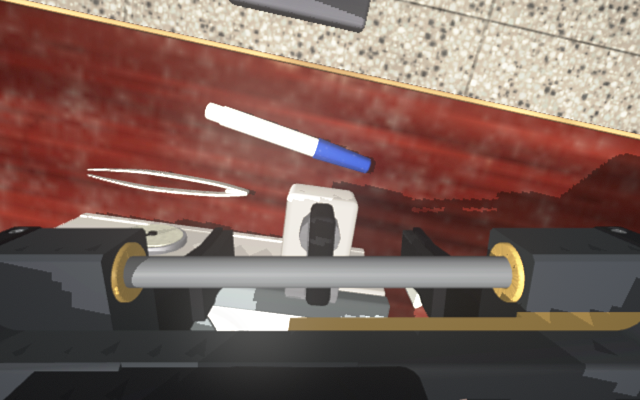

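View pics/s2.png

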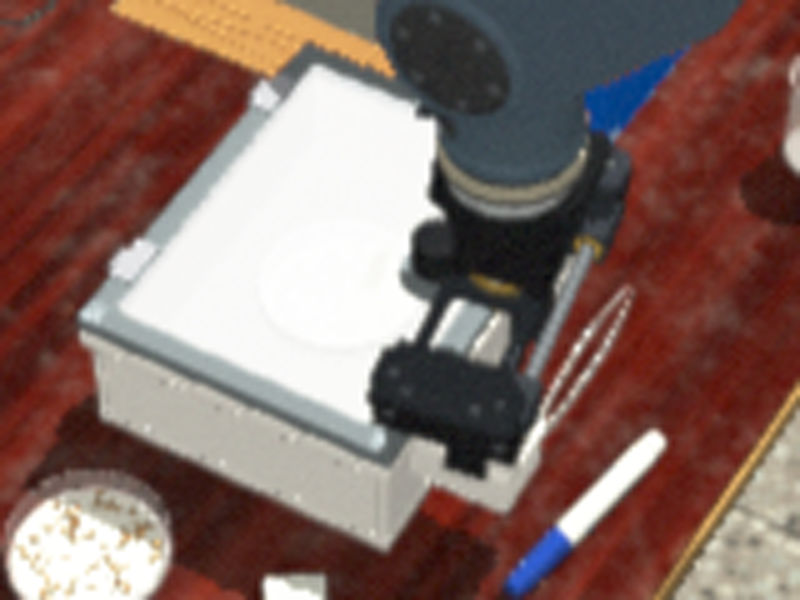

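The wrist view shows the bar running from (321,204) to (320,304), centred between the fingers and aligned with them. I'll close on it.

play_rows --fingers '[255,255,255,255,255,255,255,255,255,255,255,255]' --linear '[[0,0,0],[0,0,0],[0,0,0],[0,0,0],[0,0,0],[0,0,0],[0,0,0],[0,0,0],[0,0,0],[0,0,0],[0,0,0],[0,0,0]]' --rot '[[0,0,0],[0,0,0],[0,0,0],[0,0,0],[0,0,0],[0,0,0],[0,0,0],[0,0,0],[0,0,0],[0,0,0],[0,0,0],[0,0,0]]'

```text
time_s: 4.3
position: [0.4579, 0.1171, 0.1175]
tcp_rot: [[-0.98, -0.199, -0.001], [-0.199, 0.98, 0.002], [0.0, 0.002, -1.0]]
force: [-0.6, 4.6, 1.0]
opening: 0.138
```

```bash
python3 - <<'E'
from h import *
import cv2
st()
im=capture('wrist');cv2.imwrite("pics/w3.png",im[:,:,::-1])
E
```

```text
4.3 p [0.4579 0.1171 0.1175] yaw 101.5 F [-0.6  4.6  1. ] M [ 0.97  0.16 -0.  ] op 0.138 j [   0.7   28.6  109.3    0.2   42.1 -100.9]
```

View pics/w3.png

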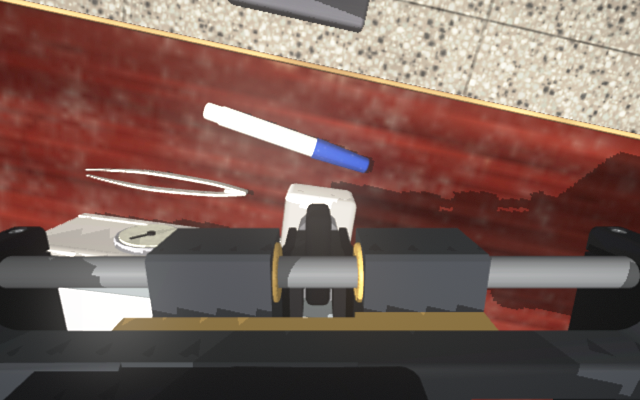

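play_rows --fingers '[255,255,255,255,255,255,255,255,255,255,255,255,255,255,255,255,255,255,255,255]' --linear '[[0,0.5,0],[0,1,0],[0,1,0],[0,1,0],[0,1,0],[0,1,0],[0,1,0],[0,1,0],[0,1,0],[0,1,0],[0,1,0],[0,1,0],[0,1,0],[0,1,0],[0,1,0],[0,1,0],[0,1,0],[0,1,0],[0,1,0],[0,1,0]]' --rot '[[0,0,-3],[0,0,-6],[0,0,-9],[0,0,-12],[0,0,-15],[0,0,-18],[0,0,-21],[0,0,-24],[0,0,-27],[0,0,-30],[0,0,-33],[0,0,-36],[0,0,-39],[0,0,-42],[0,0,-45],[0,0,-48],[0,0,-51],[0,0,-53],[0,0,-53],[0,0,-53]]'

```text
time_s: 6.35
position: [0.4583, 0.1169, 0.1175]
tcp_rot: [[-0.43, -0.903, 0.0], [-0.903, 0.43, -0.0], [0.0, -0.0, -1.0]]
force: [0.2, -0.8, -0.5]
opening: 0.135
```

```bash
python3 - <<'E'
from h import *
import cv2
st()
im=capture('wrist');cv2.imwrite("pics/w4.png",im[:,:,::-1])
E
```

```text
6.35 p [0.4583 0.1169 0.1175] yaw 154.54 F [ 0.2 -0.8 -0.5] M [-0.05  0.1   0.02] op 0.135 j [   0.8   28.6  109.3   -0.    42.1 -153.8]
```

View pics/w4.png

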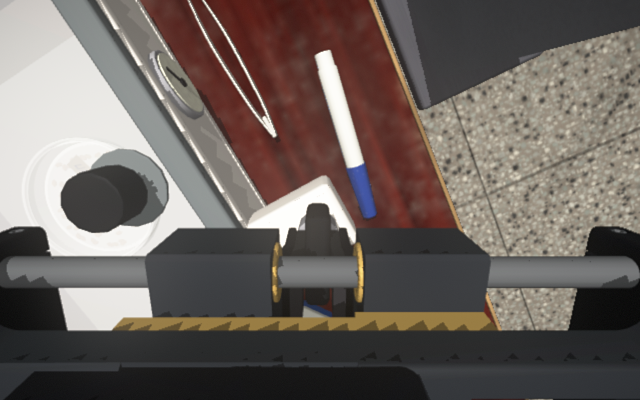

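The wrist view shows the bar still gripped at about 1.07 rad. The lid knob is clearly visible around (103,197). I'll release, raise the arm and look.

play_rows --fingers '[120,60,0,0,0,0,0,0,0,0,0,0,0,0,0]' --linear '[[0,0,0],[0,0,0],[0,0,0],[0,0,0],[0,0,0],[0,0,-5],[0,0,-15],[0,0,-30],[0,0,-50],[0,0,-70],[0,0,-90],[0,0,-100],[0,0,-110],[0,0,-110],[0,0,-110]]' --rot '[[0,0,0],[0,0,0],[0,0,0],[0,0,0],[0,0,0],[0,0,0],[0,0,0],[0,0,0],[0,0,0],[0,0,8],[0,0,16],[0,0,24],[0,0,32],[0,0,32],[0,0,32]]'

```text
time_s: 7.9
position: [0.4581, 0.1171, 0.2281]
tcp_rot: [[-0.841, -0.541, 0.001], [-0.541, 0.841, -0.0], [-0.001, -0.001, -1.0]]
force: [0.1, -0.3, 0.4]
opening: 0.999
```

```bash
python3 - <<'E'
from h import *
import cv2,pickle
st()
c=get_calibration('wrist');im=capture('wrist');cv2.imwrite("pics/w5.png",im[:,:,::-1]);pickle.dump(c,open('c5.pkl','wb'))
E
```

```text
7.9 p [0.4581 0.1171 0.2281] yaw 122.73 F [ 0.1 -0.3  0.4] M [ 0.07  0.05 -0.  ] op 0.999 j [   0.8   18.1  102.9   -0.    58.9 -122. ]
```

View pics/w5.png

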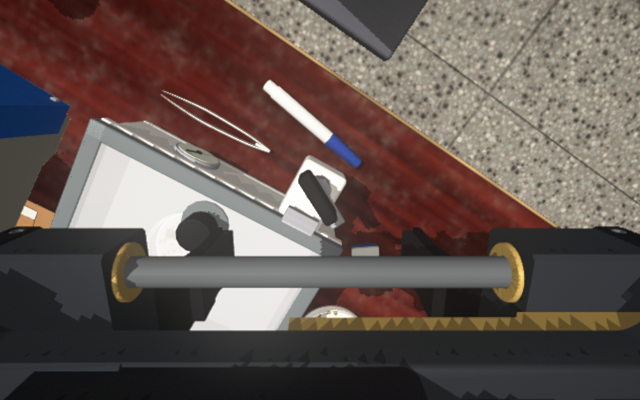

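```bash
python3 - <<'E'
from h import *
import cv2,pickle
c=pickle.load(open('c5.pkl','rb'))
a=cv2.imread('pics/w5.png')[110:260,60:360]; cv2.imwrite('pics/w5z.png',cv2.resize(a,None,fx=2.66,fy=2.66,interpolation=cv2.INTER_CUBIC))
a=cv2.imread('pics/w4.png')[120:270,0:250]; cv2.imwrite('pics/w4z.png',cv2.resize(a,None,fx=3,fy=3,interpolation=cv2.INTER_CUBIC))
E
```

```text
(no output)
```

View pics/w5z.png

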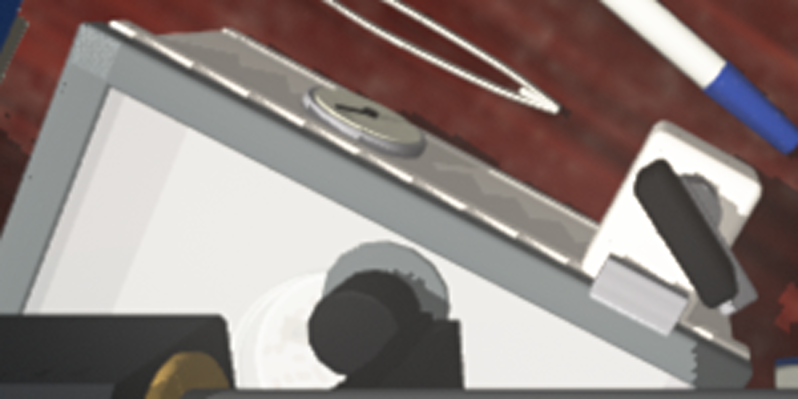

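View pics/w4z.png

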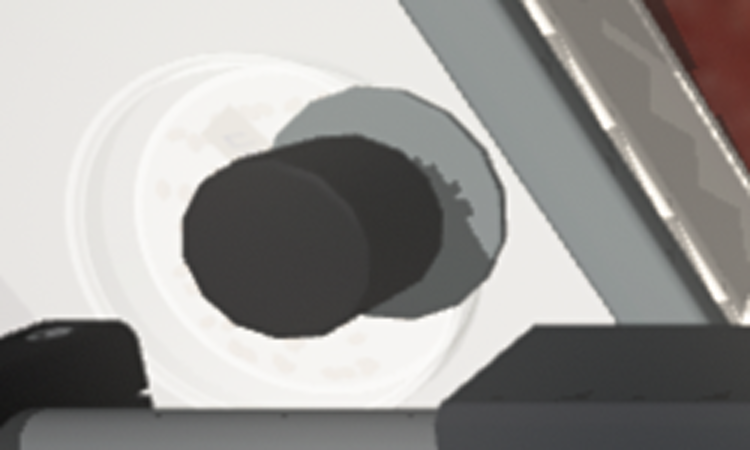

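```bash
python3 - <<'E'
from h import *
import pickle
c=pickle.load(open('c5.pkl','rb'))
P=lambda u,v,z:plane('wrist',(60+u/2.66,110+v/2.66),z,c)
ang=lambda a,b:np.degrees(np.arctan2((b-a)[1],(b-a)[0]))
print('knob5',P(352,332,.132))
a,b=P(650,172,.139),P(718,295,.139);print('bar',a,b,ang(a,b),np.linalg.norm(b-a))
a,b=P(118,45,.1),P(590,275,.1);print('front',a,b,ang(a,b))
a,b=P(85,25,.1),P(745,375,.1);print('front',a,b,ang(a,b))
# w4 camera via tool-relative transform
s=bot.read_state();T=np.eye(4);T[:3,:3]=s['tcp_rot'];T[:3,3]=s['position']
rel=np.array(c['camera_from_world'])@T
y=np.radians(154.54);T4=np.eye(4);T4[:3,:3]=np.array([[np.sin(-y),np.cos(y),0],[np.cos(y),np.sin(y),0],[0,0,-1]]);T4[:3,3]=[.4583,.1169,.1175]
c4=dict(c);c4['camera_from_world']=rel@np.linalg.inv(T4)
print(T4[:3,:3])
print('knob4',plane('wrist',(92,202),.132,c4),plane('wrist',(130,187.7),.1,c4))
E
```

```text
knob5 [0.53849697 0.04584435 0.132     ]
bar [0.44482726 0.09612434 0.139     ] [0.46531844 0.13287593 0.139     ] 60.85776103745488 0.04207811573822807
front [ 0.50909524 -0.066286    0.1       ] [0.49326793 0.10055145 0.1       ] 95.41924127959203
front [ 0.50899237 -0.07765067  0.1       ] [0.49526207 0.16545098 0.1       ] 93.2326108642519
[[-0.42988087 -0.90288562  0.        ]
 [-0.90288562  0.42988087  0.        ]
 [ 0.          0.         -1.        ]]
knob4 [0.53995265 0.04584665 0.132     ] [0.54019902 0.04644391 0.1       ]
```

```bash
python3 -c "
from h import *
goal((.5395,.0462,.107),93.8)"
```

```text
shift [ -30.4 -103.8  120.6] rot [ 0.00e+00 -1.00e-02  2.89e+01]
```

play_rows --fingers '[0,0,0,0,0,0,0,0,0,0,0,0,0,0,0]' --linear '[[-10,-30,0],[-20,-60,10],[-30,-90,20],[-30,-104,30],[-30,-104,45],[-30,-104,60],[-30,-104,75],[-30,-104,88],[-30,-104,98],[-30,-104,106],[-30,-104,112],[-30,-104,117],[-30,-104,120.5],[-30,-104,120.5],[-30,-104,120.5]]' --rot '[[0,0,7],[0,0,14],[0,0,21],[0,0,29],[0,0,29],[0,0,29],[0,0,29],[0,0,29],[0,0,29],[0,0,29],[0,0,29],[0,0,29],[0,0,29],[0,0,29],[0,0,29]]'

```text
time_s: 9.45
position: [0.5396, 0.0456, 0.1073]
tcp_rot: [[-0.998, -0.062, 0.001], [-0.062, 0.998, -0.0], [-0.001, -0.0, -1.0]]
force: [1.5, -0.4, -1.0]
opening: 1.005
```

```bash
python3 - <<'E'
from h import *
import cv2
st()
im=capture('wrist');cv2.imwrite("pics/w6.png",im[:,:,::-1])
a=capture('side')[150:290,230:390,::-1];cv2.imwrite("pics/d6.png",cv2.resize(a,None,fx=4,fy=4,interpolation=cv2.INTER_CUBIC))
E
```

```text
9.45 p [0.5396 0.0456 0.1073] yaw 93.56 F [ 1.5 -0.4 -1. ] M [ 0.03  0.   -0.02] op 1.005 j [  -7.    33.4  100.     0.    46.5 -100.6]
```

View pics/w6.png

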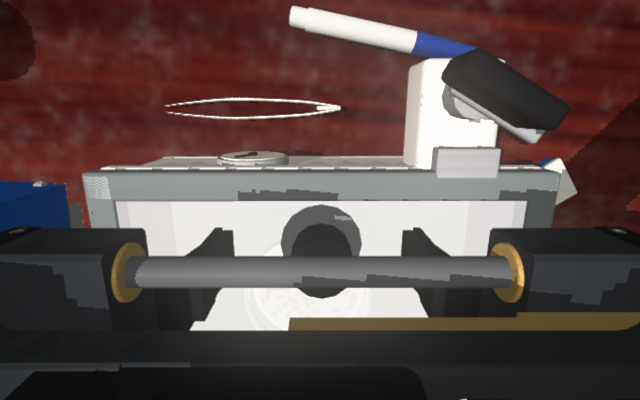

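View pics/d6.png

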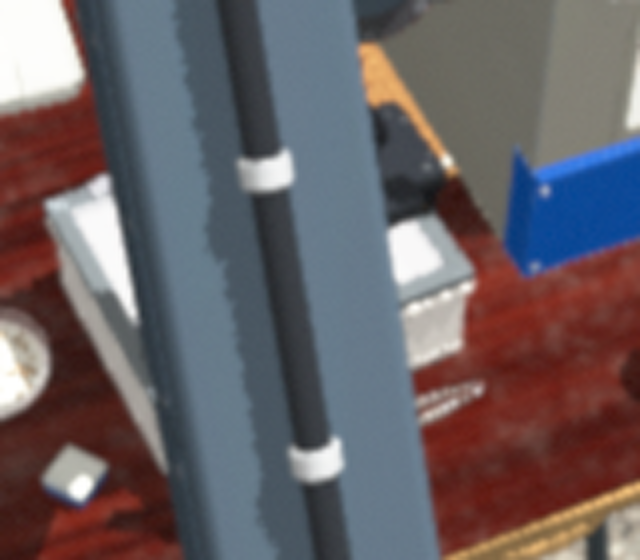

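The wrist view shows the lid's front edge level in the picture, so the yaw is right. The tongue is well clear of the lug at (467,160), and the lid knob is centred between the fingers near (321,262). I'll close on the knob.

play_rows --fingers '[255,255,255,255,255,255,255,255,255,255,255]' --linear '[[0,0,0],[0,0,0],[0,0,0],[0,0,0],[0,0,0],[0,0,0],[0,0,0],[0,0,0],[0,0,0],[0,0,0],[0,0,0]]' --rot '[[0,0,0],[0,0,0],[0,0,0],[0,0,0],[0,0,0],[0,0,0],[0,0,0],[0,0,0],[0,0,0],[0,0,0],[0,0,0]]'

```text
time_s: 10.65
position: [0.5392, 0.0474, 0.107]
tcp_rot: [[-0.998, -0.06, -0.0], [-0.06, 0.998, 0.003], [-0.0, 0.003, -1.0]]
force: [0.4, 5.4, 0.2]
opening: 0.339
```

```bash
python3 - <<'E'
from h import *
import cv2
st()
im=capture('wrist');cv2.imwrite("pics/w7.png",im[:,:,::-1])
# plan: rotate TCP about hinge line by lid angle; print shift/rot in tool axes
s=bot.read_state();R=np.array(s['tcp_rot']);p=s['position'];yw=np.radians(93.6-90)
ex=np.array([np.cos(yw),np.sin(yw),0]);ey=np.array([-np.sin(yw),np.cos(yw),0])
H=np.array([.5395,.0462,.094])+.161*ex
for th in(.01,.02,.03,.05,.08,.11,.15,.155):
    A=Ro.from_rotvec(ey*th).as_matrix()  # +y rot lowers +x... front (-x) rises
    q=H+A@(p-H)
    print(th,(R.T@(q-p)*1000).round(1),np.degrees(Ro.from_matrix(R.T@A@R).as_rotvec()).round(2),(q-p).round(4))
E
```

```text
10.65 p [0.5392 0.0474 0.107 ] yaw 93.46 F [0.4 5.4 0.2] M [ 0.98 -0.05 -0.06] op 0.339 j [  -6.9   33.4  100.     0.2   46.5 -100.5]
0.01 [-0.1  0.  -1.6] [0.   0.57 0.  ] [0.0001 0.     0.0016]
0.02 [-0.3  0.  -3.2] [0.   1.15 0.  ] [0.0003 0.     0.0032]
0.03 [-0.5  0.  -4.8] [0.   1.72 0.01] [0.0005 0.     0.0048]
0.05 [-0.9  0.  -8. ] [0.01 2.86 0.01] [0.0008 0.0001 0.008 ]
0.08 [ -1.6   0.  -12.8] [0.01 4.58 0.01] [0.0016 0.0001 0.0128]
0.11 [ -2.4   0.1 -17.6] [0.01 6.3  0.02] [0.0024 0.0002 0.0176]
0.15 [ -3.8   0.1 -24. ] [0.02 8.59 0.03] [0.0037 0.0002 0.024 ]
0.155 [ -3.9   0.1 -24.7] [0.02 8.88 0.03] [0.0039 0.0002 0.0247]
```

View pics/w7.png

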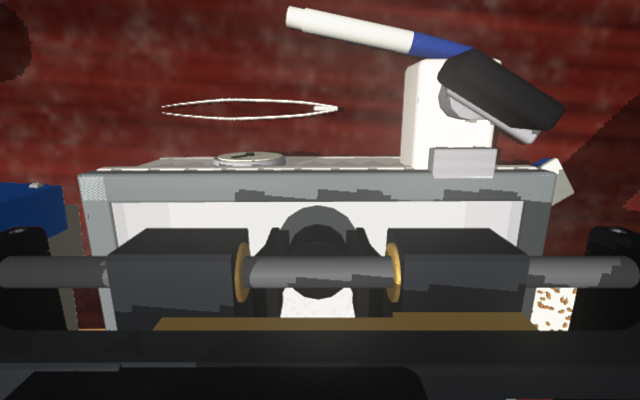

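play_rows --fingers '[255,255,255,255,255,255,255,255,255,255]' --linear '[[0,0.7,0],[0,1.5,0],[-0.1,1.5,-0.8],[-0.1,1.5,-1.6],[-0.2,1.5,-2.4],[-0.3,1.5,-3.2],[-0.4,1.5,-4],[-0.5,1.5,-4.8],[-0.5,1.5,-4.8],[-0.5,1.5,-4.8]]' --rot '[[0,0,0],[0,0,0],[0,0.3,0],[0,0.6,0],[0,0.85,0],[0,1.15,0],[0,1.4,0],[0,1.7,0],[0,1.7,0],[0,1.7,0]]'

```text
time_s: 11.7
position: [0.5393, 0.0474, 0.1098]
tcp_rot: [[-0.998, -0.061, -0.032], [-0.061, 0.998, -0.001], [0.032, 0.001, -0.999]]
force: [3.4, 3.8, -20.6]
opening: 0.336
```

```bash
python3 -c "
from h import *
st()"
```

```text
11.7 p [0.5393 0.0474 0.1098] yaw 93.53 F [  3.4   3.8 -20.6] M [ 0.8  -0.87 -0.12] op 0.336 j [ -6.7  33.8  98.5  -0.4  49.5 -99.9]
```

play_rows --fingers '[255,255,255,255,255,255]' --linear '[[0,0,-0.4],[-0.1,0,-0.8],[-0.1,0,-1.2],[-0.2,0,-1.6],[-0.2,0,-2],[-0.2,0,-2]]' --rot '[[0,0.15,0],[0,0.3,0],[0,0.4,0],[0,0.55,0],[0,0.7,0],[0,0.7,0]]'

```text
time_s: 12.3
position: [0.5398, 0.0475, 0.1135]
tcp_rot: [[-0.997, -0.062, -0.043], [-0.062, 0.998, -0.002], [0.043, 0.001, -0.999]]
force: [1.7, 4.3, -6.1]
opening: 0.336
```

```bash
python3 - <<'E'
from h import *
import cv2
st()
im=capture('wrist');cv2.imwrite("pics/w8.png",im[:,:,::-1])
E
```

```text
12.3 p [0.5398 0.0475 0.1135] yaw 93.54 F [ 1.7  4.3 -6.1] M [ 0.81 -0.42 -0.19] op 0.336 j [ -6.6  33.7  97.8  -0.5  51.  -99.8]
```

View pics/w8.png

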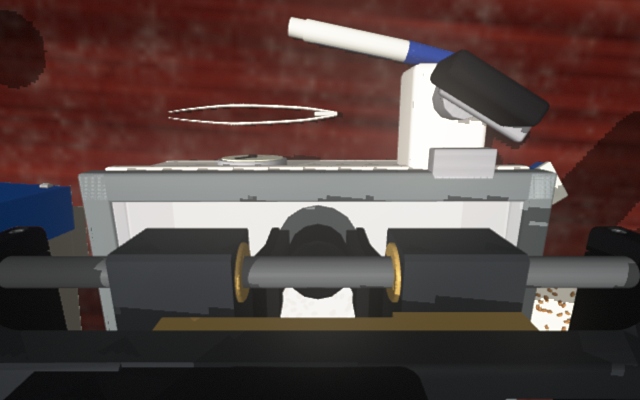

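The gasket has let go: the force dropped from 20.6 to 6 N and the knob did not slip in the pads. I'll raise it slowly to about 0.15 rad.

play_rows --fingers '[255,255,255,255,255,255,255,255,255,255,255,255,255,255,255,255,255,255]' --linear '[[-0.1,0,-1.2],[-0.2,0,-2.5],[-0.4,0,-3.7],[-0.5,0,-5],[-0.6,0,-6.2],[-0.8,0,-7.5],[-0.9,0,-8.7],[-1.1,0,-10],[-1.3,0,-11.2],[-1.5,0,-12.5],[-1.7,0,-13.7],[-1.9,0,-15],[-2.1,0,-16.2],[-2.3,0,-17.4],[-2.3,0,-17.4],[-2.3,0,-17.4],[-2.3,0,-17.4],[-2.3,0,-17.4]]' --rot '[[0,0.45,0],[0,0.9,0],[0,1.3,0],[0,1.8,0],[0,2.2,0],[0,2.7,0],[0,3.1,0],[0,3.6,0],[0,4,0],[0,4.45,0],[0,4.9,0],[0,5.3,0],[0,5.8,0],[0,6.2,0],[0,6.2,0],[0,6.2,0],[0,6.2,0],[0,6.2,0]]'

```text
time_s: 14.15
position: [0.5431, 0.0476, 0.1315]
tcp_rot: [[-0.987, -0.062, -0.149], [-0.061, 0.998, -0.009], [0.149, 0.0, -0.989]]
force: [-0.6, 5.7, -2.4]
opening: 0.337
```

```bash
python3 - <<'E'
from h import *
import cv2,pickle
st()
c=get_calibration('wrist');im=capture('wrist');cv2.imwrite("pics/w9.png",im[:,:,::-1]);pickle.dump(c,open('c9.pkl','wb'))
a=capture('scene')[155:275,225:385,::-1];cv2.imwrite("pics/s9.png",cv2.resize(a,None,fx=5,fy=5,interpolation=cv2.INTER_CUBIC))
E
```

```text
14.15 p [0.5431 0.0476 0.1315] yaw 93.55 F [-0.6  5.7 -2.4] M [ 1.   -0.15 -0.21] op 0.337 j [ -5.9  34.6  92.   -1.6  61.9 -98.7]
```

View pics/w9.png

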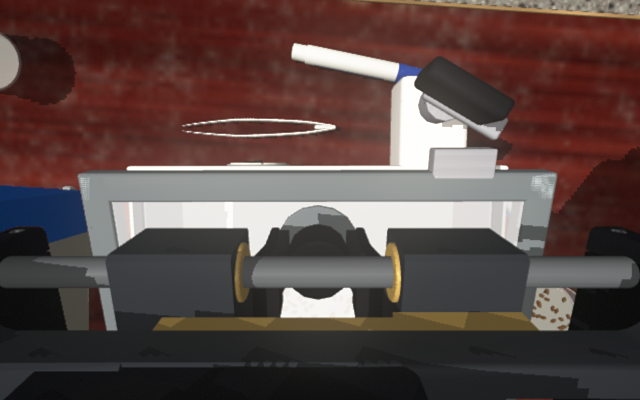

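View pics/s9.png

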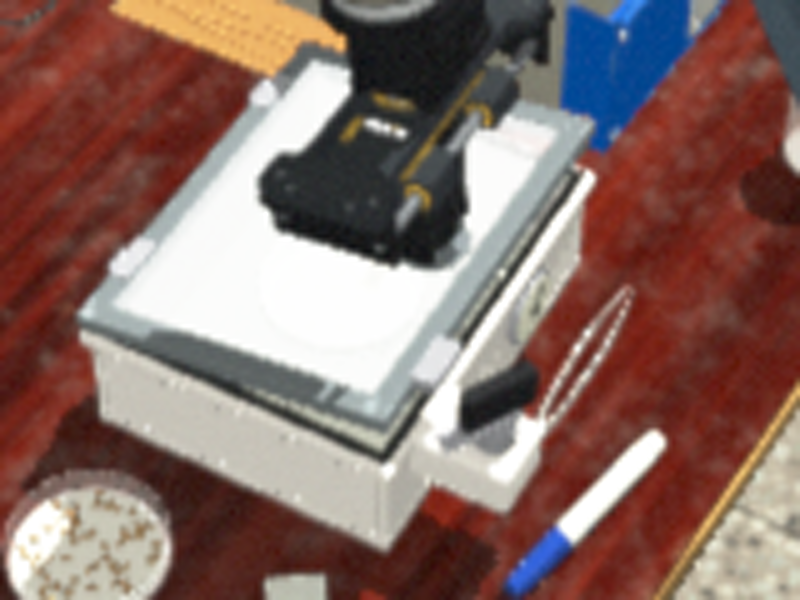

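Scene view: the lid is open at the front, with its front-left corner near crop (372,425) where it was (385,460). Both bystanders in view are still in place. I'll check the lid height from that corner.

```bash
python3 - <<'E'
from h import *
y=np.radians(3.5);ex=np.array([np.cos(y),np.sin(y),0])
p0=plane('scene',(225+385/5,155+460/5),.1);H=p0+.2*ex;H[2]=.094
for th in(.1,.13,.15,.17):
    r,z=-.2,.006
    q=H+ex*(r*np.cos(th)+z*np.sin(th))+np.array([0,0,1])*(-r*np.sin(th)+z*np.cos(th))
    u,v=proj('scene',q);print(th,(u-225)*5,(v-155)*5)
st()
E
```

```text
0.1 382.2316520522102 436.2580171003174
0.13 380.7399910197114 428.7874936353694
0.15 379.57461951671746 423.72379837431606
0.17 378.2721600793454 418.5957686917335
14.25 p [0.543  0.0476 0.1315] yaw 93.55 F [-0.9  5.1 -2.8] M [ 1.   -0.12 -0.24] op 0.337 j [ -5.9  34.6  92.   -1.6  61.9 -98.6]
```

play_rows --fingers '[255,255,255,255,255,255,255,255]' --linear '[[0,0,0],[0,0,0],[0,0,0],[0,0,0],[0,0,0],[0,0,0],[0,0,0],[0,0,0]]' --rot '[[0,0,0],[0,0,0],[0,0,0],[0,0,0],[0,0,0],[0,0,0],[0,0,0],[0,0,0]]'

```text
time_s: 15.05
position: [0.5431, 0.0476, 0.1315]
tcp_rot: [[-0.987, -0.062, -0.149], [-0.061, 0.998, -0.009], [0.149, 0.0, -0.989]]
force: [0.9, 5.7, -2.1]
opening: 0.334
```

```bash
python3 - <<'E'
from h import *
st()
E
```

```text
15.05 p [0.5431 0.0476 0.1315] yaw 93.55 F [ 0.9  5.7 -2.1] M [ 0.95 -0.17 -0.24] op 0.334 j [ -5.9  34.6  92.   -1.6  61.9 -98.7]
```

The lid is steady at about 0.15 rad and both checks agree, so I'm handing in.

```bash
python3 -c "
from rig import bot
print(bot.hand_in())"
```

```text
the job is handed in; nothing more can be done
None
```

I turned the latch counter-clockwise past its detent, pulled the lid free of the gasket, and handed the job in at about 15 s of the 48 s. The gripper was still holding the round knob, with the lid's front edge about 3 cm up.

- **Latch:** the gripper turned the bar to about 1.07 rad. After release, the wrist picture put it at about 1.0 rad, with the tongue clear of the lug.
- **Gasket:** I pulled in small steps. The upward pull was about 21 N at the last reading before the gasket let go. The knob then rose only about 4 mm, with no sign of slipping in the fingers.
- **Final hold:** the knob's rise of 24.5 mm gives a lid angle of about 0.153 rad, or 3.0 cm at the front edge. The lid corner in the scene picture, read by eye, gives about 0.15 rad. The position did not change over the last 0.8 s.
- **Other things on the table:** those in view (marker, forceps, coverslip box, open dish) looked unmoved. I did not check the beaker and notebook again at the end.
- **Small mismatch:** a sideways force of about 5 N on the knob stayed, because the grasp was about 2 mm off centre. A 1.5 mm correction did not remove it.

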